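Dip-gauge check of a slanted guide tube

ROBOT

A 6-joint arm with a two-finger parallel gripper is mounted at the origin on a cart in front of the work surface, level with it; the furniture and walls round the work are solid. World frame = base frame: x ahead of the robot, y to its left, z up, the work surface at z = 0. Lengths are in mm, angles in rad, forces in N, time in s.
With the tool pointing down it reaches from about 275 to 750 mm from the base axis. Payload 10.2 kg.
Tool frame: the origin (TCP) lies between the finger pads; the fingertips stand 17 mm ahead of it and the grasp point (between the pads) lies 2 mm behind it (manip.finger_overhang is the distance from the TCP to the fingertips, in mm); z points along the fingers, y is the line along which they close (so a half turn about z gives the same grasp; the last joint's range is limited). The gripper opens to 85 mm and grips with 20 to 120 N. Pads are 22 mm wide; open, the fingers measure 114 mm over their backs; the gripper's body (76 mm by 85 mm) begins 54 mm behind the grasp point. The pads swing forward as they close: fully open they stand 13 mm farther back than shut.
Start: joints at [1.045, 0.313, 1.498, -0, 1.331, -0.223], TCP at [156.565, 501.118, 248.294] pointing down, gripper open.
Joint ranges: [-2.94, 2.94], [-0.97, 2.17], [0.19, 2.56], [-1.23, 4.37], [0.02, 3.11], [-2.88, 2.88]. Speed limits (rad/s): [2.39, 2.39, 3.01, 3.14, 3.14, 3.14].

INTERFACE

Orientations are given as a unit quaternion [x, y, z, w].
In Python, from station import manip gives the robot as it stands.
- The arm moves only by the shell command python3 -m creep 'ROWS' [OPENING]. ROWS is a JSON object of lists of equal length, an entry for each row: "dp": the shift along the tool's x, y, z in cm, a list of three; "roll": the turn about the tool's z in rad. In form: {"dp": [[x, y, z], ...], "roll": [roll, ...]}. A call has 1 to 12 rows; each row is the pose to reach, as a shift and turn from the pose commanded when the call began, along the tool's axes at that moment; what a row does not reach only later rows make up. A row lasts 1/12 s, in which the tool goes at most 41.7 mm and 7.16 degrees, less where a joint would pass 70% of its speed; a pose out of reach is approached as far as the arm can. A call with a gripper value outside its range is refused whole. OPENING is the closure, from 0 (fully open) to 1 (shut), set as the call begins (- or left out, the last holds). The fingers move at their own pace and stop on an object; the grip force is fixed at half the most. Time passes only in rows, so rows that repeat a pose let the fingers close. It gives the time, the measured TCP pose, the force, the opening and the grip force at its end, in the units of the state.
- manip.sense(): the state, without advancing time (a new reading comes with each control period).
- manip.camera(name): name is "scene" or "side" or "wrist"; returns a dict with "frame" (420x560x3 uint8, red, green, blue), "intrinsics" (3x3 intrinsics, pixels), "k1" (the pictures are not rectified: a ray, as slopes to the right and down, at radius r is drawn at 1 + k1 r^2 times it, then the intrinsics apply), "rvec" (rotation vector, rad) and "tvec" (3), from world to camera coordinates, as OpenCV has them. Camera axes: x right, y down, z forward; pixel columns grow to the right and rows downward; lengths in mm; the calibration is good to about 2 mm. A picture is of the moment at which its call begins. There is no depth.
- manip.hand_in(): hands the job in; it is judged then, once.
The state is a dict: "time_s": time; "q": joint angles; "qd": joint speeds; "joint_efforts": joint torques, N m; "ee_pos": TCP position; "ee_rot": TCP orientation; "wrist_force": force on the tool from outside, world axes, zero at the start; "wrist_torque": the same for the moment, N m; "width": opening from 0.0 (shut) to 1.0 (fully open); "grip_force": force on a finger pad.
Only numpy, scipy, OpenCV 4.12 (cv2) and the standard library are available. Lean on these libraries where they do the work, as an engineer would, in place of code of your own. Each camera call takes 0.05 s, during which the arm holds its last target. There are 200 camera calls.

TASK

Turn the gauge rod over on the worktop (it rolls) until its white scale faces up. Then pick it up, push it into the slanted guide tube of the housing until the collar stops on the tube's mouth, and draw it right out again. Finish while holding the rod still and level in the air, scale up, with its tip above the middle of the porcelain cup behind the rod's place, ready for reading; keep gripping it, and leave the cup and the other things where they stand.

Things in the scene. Friction and masses are not known exactly. Their poses are not given: they have to be found in the camera images.
- gauge: Gauge rod, 173 mm, about 150 g. Origin: on its axis in the collar's stop face; +x to the tip, +z out of the white scale. Along x: steel rod (diameter 12 mm) with scale 0 to 95 mm, brass collar (28) -10 to 0, black grip (22) -66 to -10, steel knob (28) -78 to -66; white index bars on collar and knob on the scale's side. At the start it lies level, scale about 100 degrees from up, towards the robot.
- gauge_tip (a point): Centre of the gauge rod's tip (slightly chamfered), on its axis, 95 mm from the collar's stop face.
- gauge_grip (a point): Middle of the rod's black grip, on its axis, 38 mm behind the stop face. Lying, the rod rests on collar and knob, axis 14 mm and top of the grip 25 mm above the worktop, and stays where left. Pressed on the grip from above with a few newtons and dragged square to its axis it rolls along: axis 14 mm, fingertip 25 mm per radian.
- housing: Grey finned housing on a steel base plate, fixed. Origin: underside of the base plate; +x is the way the guide tube heads, seen from above. Base plate 195 x 86 x 8 mm, x from -80 to +115 mm; housing box x from 32 to 110, y from -41 to 41, top at 84 mm. A post stands under the tube.
- guide_tube: Tube fixed on the housing, 105 mm long, bore 18 mm, brass mouth ring of 37 mm diameter. Origin: centre of its open mouth, 115 mm above the worktop. +x runs along the bore into the tube, 35 degrees below the horizontal, heading roughly to the robot's left; +z is square to the bore, upwards. With the collar home the rod's tip is 10 mm short of the tube's lower end.
- cup: White porcelain cup with a rim, 45 mm wide, 50 mm high, open, loose, standing behind the rod; origin under its middle. The rod's tip is shown above it.
- vial: Bystander: small open amber vial, 25 mm wide, 34 mm high, upright; origin under its middle.
- plaster: Bystander: flat roll of plaster tape, 54 mm wide, 19 mm high; origin under its middle.
- dropper: Bystander: small dropper bottle with a red rubber top, 34 mm wide, 94 mm high; origin under its middle.
- pen: Bystander: black pen, 142 mm long, lying; origin under its middle.

How it is judged (in metres and radians):
On the way, in this order (a step that is already met when the one before it is completed fails the run):
1. the rod lies on the worktop with its scale up (within 20 degrees) (angle between gauge's own z axis and vertical below 0.35 rad and height (world z) of gauge below 0.018 m and height (world z) of gauge_tip below 0.022 m), for 0.3 s.
2. the rod is in the guide tube, its collar on the mouth (within 3 mm) (x of gauge in the frame of guide_tube above -0.003 m and distance between gauge and guide_tube below 0.007 m and angle between the x axis of gauge and the x axis of guide_tube, either way round below 0.12 rad), for 0.2 s.
3. the rod is drawn right out of the tube (x of gauge_tip in the frame of guide_tube below -0.01 m), for 0.1 s.
At the end, for the whole second after the job is handed in: The gripper still holds the rod at rest, touching neither cup nor housing: axis level within 10 degrees, scale up within 25 degrees, tip 58 to 400 mm above the worktop and within 25 mm (seen from above) of the middle of the cup (angle between gauge's own x axis and vertical between 1.4 and 1.745 rad and angle between gauge's own z axis and vertical below 0.45 rad and horizontal distance between gauge_tip and cup below 0.025 m and height (world z) of gauge_tip between 0.058 and 0.4 m and linear speed of gauge below 0.03 m/s and contact force between the fingers and gauge above 2 N and contact force between gauge and cup below 0.05 N and contact force between gauge and housing below 0.05 N); the arm keeps its last pose, push and grip.
It fails at once if the cup is shifted by more than 15 mm (distance of cup from where it was at the start of the episode above 0.015 m).
It fails at once if the rod is rammed into the tube or housing (over 60 N) (contact force between gauge and housing above 60 N).
It fails at once if a bystander is shifted by more than 25 mm (distance of any of vial, plaster, dropper, pen from where it was at the start of the episode above 0.025 m).
It also fails if it takes over 64 s, if anything falls off the work surface, if the arm or the gripper's body presses on something with over 40 N, if the wrist force passes 120 N, or if a joint passes its speed limit or range.

## Working session

There is one attempt and no reset: what is moved stays moved. The work goes in short steps, Python scripts to look and compute and a shell command to move; the robot and the scene stay as the last step left them, time stands still between calls to the robot, and variables do not carry over. Pictures are saved under pics/ and viewed, at most 10 in all, crops included, and the job is handed in when it is done.

```bash
ls; mkdir -p pics
python3 - <<'E'
from station import manip
import cv2,pickle
d={}
for n in ["scene","side","wrist"]:
    c=manip.camera(n);d[n]=c
    cv2.imwrite(f"pics/{n}0.png",c["frame"][:,:,::-1]); print(n,c["intrinsics"].tolist(),c["k1"],c["rvec"],c["tvec"])
pickle.dump(d,open("c0.pkl","wb"))
print(manip.sense(), manip.finger_overhang)
E
```

```text
pics
scene [[432.376799543085, 0.0, 274.0696296663473], [0.0, 432.376799543085, 210.33161998887664], [0.0, 0.0, 1.0]] -0.09654499722911868 [ 1.8939818  -0.86936714  0.56379204] [-322.09617471  261.38999617  659.74139349]
side [[526.6092240249664, 0.0, 278.31988422300594], [0.0, 526.6092240249664, 203.03181380664728], [0.0, 0.0, 1.0]] -0.07423525655737771 [ 1.91325744 -1.28524845  0.62699233] [-147.51341613  390.36333426  606.67873153]
wrist [[320.7937008601816, 0.0, 276.03878537450277], [0.0, 320.7937008601816, 212.86202485214991], [0.0, 0.0, 1.0]] -0.07356430204622424 [-2.34246143 -1.72348899 -0.23837793] [-524.97812711  -34.76902041  379.23582095]
{'time_s': 0.15, 'q': array([ 1.04460469e+00,  3.13339692e-01,  1.49822999e+00,  1.92580730e-06,
        1.33100430e+00, -2.23403293e-01]), 'qd': array([ 2.11512188e-05, -1.50010137e-03, -1.43873471e-03, -7.84031029e-04,
       -1.32467804e-03, -1.12957573e-04]), 'joint_efforts': array([ 1.30773176e-03, -4.12370288e+01, -2.59796745e+01, -1.28512202e-04,
        3.25962741e-03, -1.20052806e-05]), 'ee_pos': array([156.47307769, 500.96545605, 247.86947262]), 'ee_rot': array([ 1.50816712e-01,  9.88561621e-01, -4.56258896e-04, -1.80493915e-04]), 'wrist_force': array([ 0.49563109, -0.33050926,  0.04687985]), 'wrist_torque': array([-0.00309375,  0.06831991, -0.02653939]), 'grip_force': 0.0, 'width': 0.9960261377857114} 17.0
```

View pics/scene0.png

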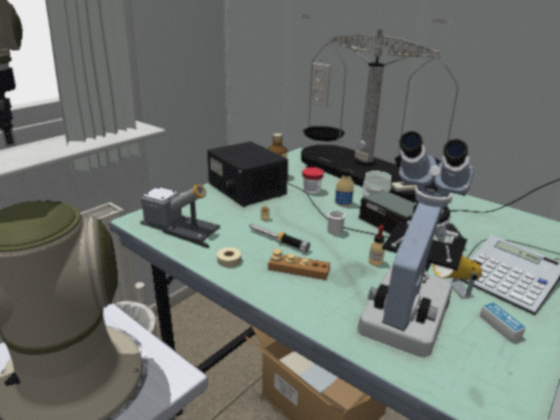

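View pics/side0.png

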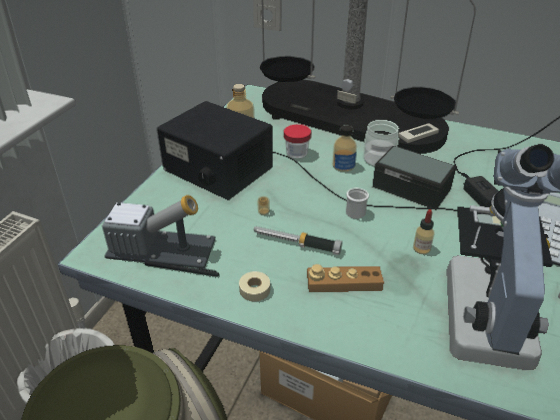

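The side view shows the rod from tip (255,232) to knob (340,247), the cup at (357,203), the vial (264,206), the plaster (255,286), the dropper (425,235), and the housing at left with its mouth at about (190,205). I'll enlarge this area.

```bash
cat > h.py <<'E'
import numpy as np,cv2
from scipy.spatial.transform import Rotation as R
def ray(c,uv):
    K=np.array(c["intrinsics"]);p=np.array(uv,float)
    q=cv2.undistortPoints(p.reshape(-1,1,2),K,np.array([c["k1"],0,0,0,0.])).reshape(-1,2)
    M=cv2.Rodrigues(np.array(c["rvec"],float))[0];o=-M.T@np.array(c["tvec"])
    return o,np.c_[q,np.ones(len(q))]@M
def onz(c,uv,z):
    o,d=ray(c,uv);z=np.broadcast_to(z,len(d));return o+d*((z-o[2])/d[:,2])[:,None]
def proj(c,P):
    return cv2.projectPoints(np.array(P,float).reshape(-1,1,3),np.array(c["rvec"],float),np.array(c["tvec"],float),np.array(c["intrinsics"]),np.array([c["k1"],0,0,0,0.]))[0].reshape(-1,2)
def tri(cs,uvs):
    A=np.zeros((3,3));b=np.zeros(3);L=[]
    for c,uv in zip(cs,uvs):
        o,d=ray(c,[uv]);d=d[0]/np.linalg.norm(d[0]);P=np.eye(3)-np.outer(d,d);A+=P;b+=P@o;L.append((P,o))
    x=np.linalg.solve(A,b);return x,[np.linalg.norm(P@(x-o)) for P,o in L]
E
python3 - <<'E'
import pickle,cv2
from h import *
d=pickle.load(open("c0.pkl","rb"))
f=d["side"]["frame"][170:310,95:295,::-1]
cv2.imwrite("pics/s1.png",cv2.resize(f,None,fx=4,fy=4,interpolation=cv2.INTER_CUBIC))
f=d["side"]["frame"][170:310,240:440,::-1]
cv2.imwrite("pics/s2.png",cv2.resize(f,None,fx=4,fy=4,interpolation=cv2.INTER_CUBIC))
s=d["side"]
for n,uv,z in [("tip",(256,231),14),("knob",(341,247),14),("vial",(264,212),5),("plaster",(255,288),10),("cuptop",(357,193),50),("dropper",(424,250),0)]:print(n,onz(s,[uv],z).round(0))
print(tri([s,d["scene"]],[(190,205),(200,191)]))
E
```

```text
tip [[532. 106.  14.]]
knob [[549. -60.  14.]]
vial [[602. 120.   5.]]
plaster [[398.  47.  10.]]
cuptop [[677. -52.  50.]]
dropper [[ 615. -206.    0.]]
(array([452.82460577, 194.54865436, 109.59832238]), [np.float64(0.8796046161718211), np.float64(0.8796046161718812)])
```

View pics/s1.png

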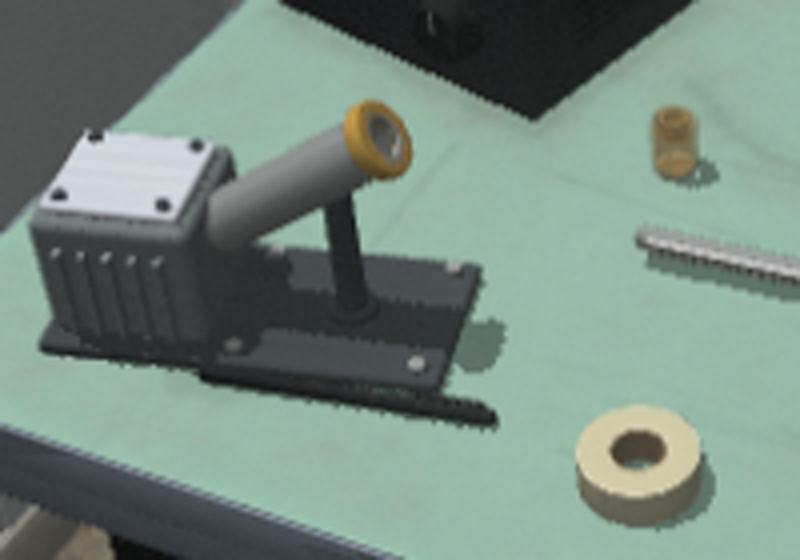

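View pics/s2.png

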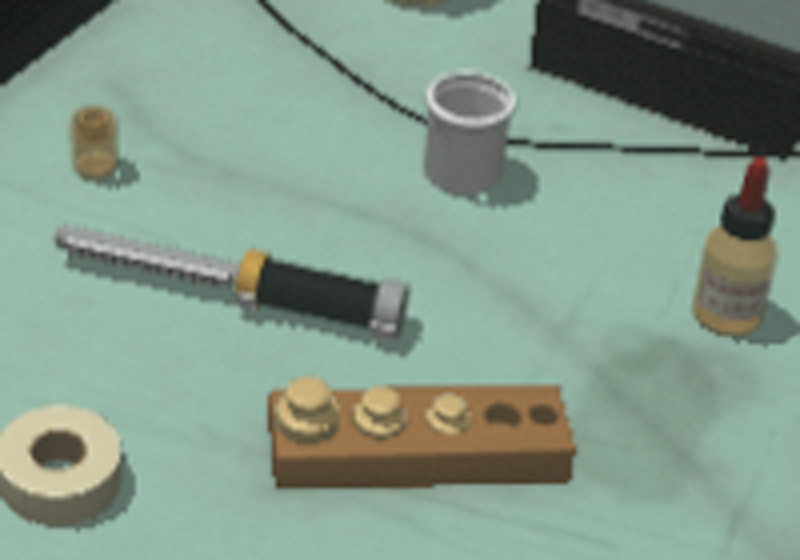

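View pics/wrist0.png

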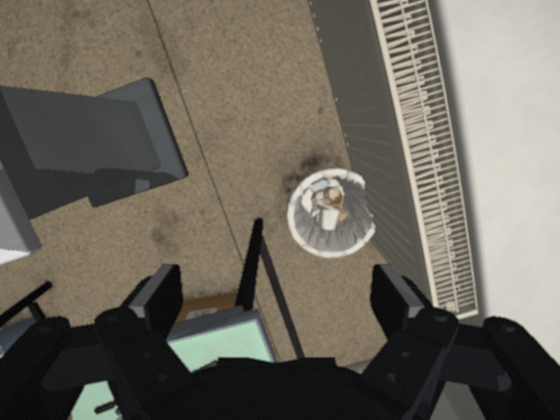

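Crop s2 shows the rod with its tip at (64,238), collar face at (243,272), knob end at (400,308), and the cup's rim centre at (471,97). Crop s1 shows the mouth ring centre near (383,138), base plate corners at (440,388), (480,268) and (40,347), and the pen in front of the plate from (205,378) to (495,418). The wrist picture shows only floor for now.

Run:
```python
import pickle
from h import *
d=pickle.load(open("c0.pkl","rb"));s=d["side"]
u=lambda p,o:((p[0]+.5)/4-.5+o[0],(p[1]+.5)/4-.5+o[1])
A=(95,170);B=(240,170)
g=lambda n,p,o,z:print(n,onz(s,[u(p,o)],z)[0].round(1))
g("tip",(64,238),B,14);g("collar",(243,274),B,14);g("knob",(400,308),B,14);g("cup",(471,97),B,50)
g("mouth",(383,138),A,115);g("mouth",(377,139),A,115)
for p in [(440,388),(480,268),(40,347)]:g("plate",p,A,8)
for p in [(58,195),(166,205),(196,146),(96,136)]:g("screw",p,A,84)
g("plaster",(639,440),A,19);g("vialtop",(676,118),A,34);g("pen",(490,418),A,5);g("pen2",(205,378),A,5)
g("dropbot",(735,325),B,0);g("block",(275,398),B,20);g("block",(562,390),B,20);g("weight",(308,380),B,30)
from station import manip
q=manip.sense()["ee_rot"];print(R.from_quat(q).as_matrix().round(3))
w=d["wrist"];M=cv2.Rodrigues(np.array(w["rvec"]))[0];o=-M.T@w["tvec"];T=R.from_quat(q).as_matrix();print("cam in tool",T.T@(o-manip.sense()["ee_pos"]),(T.T@M.T).round(2))
```

```text
tip [536.6 108.6  14. ]
collar [544.5  18.8  14. ]
knob [549.5 -57.6  14. ]
cup [674. -54.  50.]
mouth [448.2 191.  115. ]
mouth [446.5 193.1 115. ]
plate [412.8 154.3   8. ]
plate [492.7 175.9   8. ]
plate [365.3 340.4   8. ]
screw [390.  329.8  84. ]
screw [402.6 280.   84. ]
screw [444.1 291.8  84. ]
screw [432.8 339.9  84. ]
plaster [407.7  52.7  19. ]
vialtop [606.8 121.9  34. ]
pen [407.1 126.1   5. ]
pen2 [379.9 259.2   5. ]
dropbot [ 612.4 -205.3    0. ]
block [466.  -25.4  20. ]
block [ 518.2 -141.9   20. ]
weight [472.3 -38.2  30. ]
[[-0.955  0.298 -0.   ]
 [ 0.298  0.955 -0.001]
 [ 0.    -0.001 -1.   ]]
cam in tool [  70.45430922    0.54426285 -125.63838967] [[ 0.   -0.96 -0.27]
 [ 1.    0.   -0.  ]
 [ 0.   -0.27  0.96]]
```

```bash
cat > to.py <<'E'
import sys
from h import *
from station import manip
# to.py x y z yaw_deg : shift in tool axes (cm) and roll (rad)
s=manip.sense();T=R.from_quat(s["ee_rot"]).as_matrix()
print("pos",s["ee_pos"].round(1),"yaw",np.degrees(np.arctan2(T[1,0],T[0,0])).round(2),"t",round(s["time_s"],2),"F",s["wrist_force"].round(1),"tilt",T[:,2].round(3),"w",round(s["width"],3),"g",round(s["grip_force"],1))
if len(sys.argv)>4:
    p=np.array(sys.argv[1:4],float);y=float(sys.argv[4])
    d=T.T@(p-s["ee_pos"])/10
    r=-np.radians((y-np.degrees(np.arctan2(T[1,0],T[0,0]))+180)%360-180)
    print("dp",d.round(3),"roll",r.round(4))
E
python3 -m creep '{"dp":[[-52.9,-38.1,4],[-52.9,-38.1,4],[-52.9,-38.1,4],[-52.9,-38.1,4],[-52.9,-38.1,4],[-52.9,-38.1,4],[-52.9,-38.1,4],[-52.9,-38.1,4],[-52.9,-38.1,4],[-52.9,-38.1,4],[-52.9,-38.1,4],[-52.9,-38.1,4]],"roll":[1.19,1.19,1.19,1.19,1.19,1.19,1.19,1.19,1.19,1.19,1.19,1.19]}' 1; python3 to.py 530 -20 200 94.4
```

```text
time_s: 1.15
ee_pos: [456.9, 100.0, 217.5]
ee_rot: [0.679, 0.734, 0.0, -0.0]
wrist_force: [0.4, 0.9, 0.2]
width: 0.003
grip_force: 0.0
pos [456.9 100.  217.5] yaw 94.43 t 1.15 F [0.4 0.9 0.2] tilt [-0.  0. -1.] w 0.003 g 0.0
dp [-12.524   6.362   1.753] roll 0.0005
```

```bash
python3 -m creep '{"dp":[[-12.6,5.0,8],[-12.6,5.0,8],[-12.6,5.0,8],[-12.6,5.0,8],[-12.6,5.0,8],[-12.6,5.0,8],[-12.6,5.0,8]],"roll":[0,0,0,0,0,0,0]}'; python3 to.py
python3 - <<'E'
from station import manip
import cv2,pickle
c=manip.camera("wrist");pickle.dump(c,open("w1.pkl","wb"))
cv2.imwrite("pics/w1.png",cv2.resize(c["frame"][:,:,::-1],(800,600),interpolation=cv2.INTER_CUBIC))
E
```

```text
time_s: 1.73
ee_pos: [515.7, -19.3, 137.9]
ee_rot: [0.679, 0.734, 0.0, -0.0]
wrist_force: [0.3, 0.7, -0.7]
width: -0.003
grip_force: 0.0
pos [515.7 -19.3 137.9] yaw 94.47 t 1.73 F [ 0.3  0.7 -0.7] tilt [-0.  0. -1.] w -0.003 g 0.0
```

View pics/w1.png

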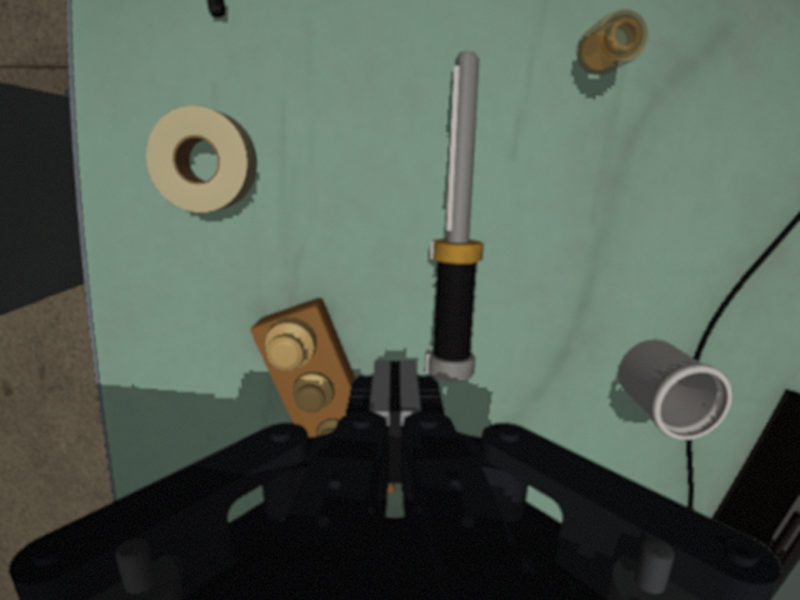

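The wrist view from above shows the rod's tip at (467,57), collar face at (459,241), knob end at (449,378), cup rim centre at (692,399) and vial rim at (626,34). A thin line of the scale shows on the robot's side.

Run:
```python
import pickle
from h import *
c=pickle.load(open("w1.pkl","rb"))
f=lambda p:((p[0]+.5)*.7-.5,(p[1]+.5)*.7-.5)
for n,p,z in [("tip",(467,54),14),("collar",(459,241),14),("collarback",(457.5,262),14),("knobfront",(452,355),14),("knobend",(449,378),14),("cup",(692,399),50),("vial",(626,34),34),("plaster",(204,160),19)]:print(n,onz(c,[f(p)],z)[0].round(1))
```

```text
tip [540.9 112.6  14. ]
collar [547.2  18.5  14. ]
collarback [547.7   6.8  14. ]
knobfront [550.9 -48.3  14. ]
knobend [550.8 -63.1  14. ]
cup [677.1 -50.   50. ]
vial [611.6 124.4  34. ]
plaster [410.   51.2  19. ]
```

```bash
python3 -m creep '{"dp":[[-0.29,2.77,3.5],[-0.29,2.77,6.5],[-0.29,2.77,8.8],[-0.29,2.77,8.8],[-0.29,2.77,8.8]],"roll":[0.017,0.017,0.017,0.017,0.017]}'; python3 to.py 543.5 -20 43 93.5
```

```text
time_s: 2.2
ee_pos: [543.5, -19.6, 50.2]
ee_rot: [0.685, 0.729, -0.0, -0.0]
wrist_force: [1.1, -0.4, 0.9]
width: -0.004
grip_force: 0.0
pos [543.5 -19.6  50.2] yaw 93.57 t 2.2 F [ 1.1 -0.4  0.9] tilt [-0.001  0.    -1.   ] w -0.004 g 0.0
dp [-0.041  0.002  0.721] roll 0.0012
```

```bash
python3 -m creep '{"dp":[[0,0,0.4],[0,0,0.7],[0,0,0.8],[0,0,0.85],[0,0,0.85]],"roll":[0,0,0,0,0]}'; python3 to.py
```

```text
time_s: 2.62
ee_pos: [544.0, -20.5, 41.9]
ee_rot: [0.685, 0.728, 0.0, 0.001]
wrist_force: [0.5, 0.5, 2.9]
width: -0.001
grip_force: 1.3
pos [544.  -20.5  41.9] yaw 93.49 t 2.62 F [0.5 0.5 2.9] tilt [ 0.001 -0.    -1.   ] w -0.001 g 1.3
```

```bash
python3 -m creep '{"dp":[[0,0,0.04],[0,0.3,0.05],[0,0.7,0.05],[0,1.1,0.05],[0,1.5,0.05],[0,1.9,0.05],[0,2.2,0.05],[0,2.2,0.05]],"roll":[0,0,0,0,0,0,0,0]}'; python3 to.py;  python3 - <<'E'
from station import manip
import cv2,pickle
c=manip.camera("wrist");pickle.dump(c,open("w2.pkl","wb"))
f=c["frame"][:,:,::-1]; cv2.imwrite("pics/w2.png",cv2.resize(f[0:270,200:440],(528,594),interpolation=cv2.INTER_CUBIC))
E
```

```text
time_s: 3.28
ee_pos: [566.8, -19.2, 41.8]
ee_rot: [0.685, 0.728, 0.001, 0.001]
wrist_force: [-0.5, 0.8, 7.9]
width: 0.001
grip_force: 3.9
pos [566.8 -19.2  41.8] yaw 93.49 t 3.28 F [-0.5  0.8  7.9] tilt [ 0.003 -0.    -1.   ] w 0.001 g 3.9
```

View pics/w2.png

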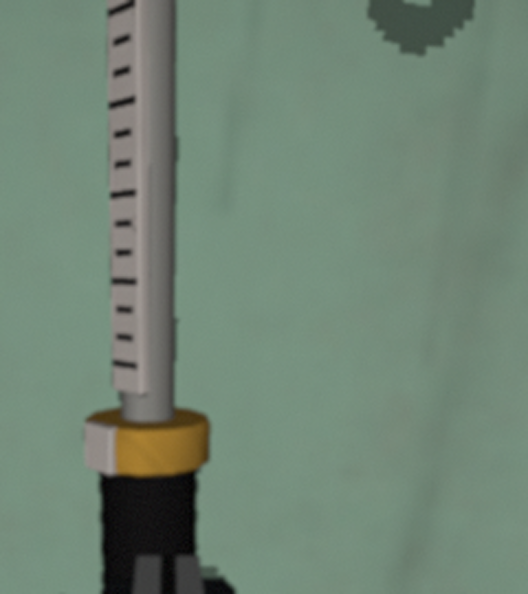

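The rod has rolled about half way: the index bar on the collar is now at its left flank, around (100,445), with the scale partly visible. I'll make a second stroke.

```bash
python3 -m creep '{"dp":[[0,0,-0.5],[0,-0.5,-0.5],[0,-1.0,-0.5],[0,-1.0,-0.1],[0,-1.0,0.0],[0,-0.6,0],[0,-0.2,0],[0,0.2,0],[0,0.6,0],[0,1.0,0],[0,1.2,0],[0,1.2,0]],"roll":[0,0,0,0,0,0,0,0,0,0,0,0]}'; python3 to.py; python3 -m creep '{"dp":[[0,0,-2],[0,0,-5],[0,-2,-8],[0,-4,-10],[0,-4,-10],[0,-4,-10]],"roll":[0,0,0,0,0,0]}' 0.3; python3 to.py
python3 - <<'E'
from station import manip
import cv2,pickle
c=manip.camera("wrist");pickle.dump(c,open("w3.pkl","wb"))
f=c["frame"][:,:,::-1]; cv2.imwrite("pics/w3.png",cv2.resize(f[0:300,240:520],(560,600),interpolation=cv2.INTER_CUBIC))
E
```

```text
time_s: 4.33
ee_pos: [578.8, -18.4, 41.8]
ee_rot: [0.685, 0.728, 0.001, 0.001]
wrist_force: [0.6, 0.8, 10.9]
width: 0.003
grip_force: 5.5
pos [578.8 -18.4  41.8] yaw 93.49 t 4.33 F [ 0.6  0.8 10.9] tilt [ 0.003 -0.    -1.   ] w 0.003 g 5.5
time_s: 4.83
ee_pos: [537.5, -21.0, 141.2]
ee_rot: [0.685, 0.728, 0.0, 0.001]
wrist_force: [0.2, -0.3, -0.2]
width: 0.698
grip_force: 0.0
pos [537.5 -21.  141.2] yaw 93.47 t 4.83 F [ 0.2 -0.3 -0.2] tilt [ 0.001 -0.    -1.   ] w 0.698 g 0.0
```

View pics/w3.png

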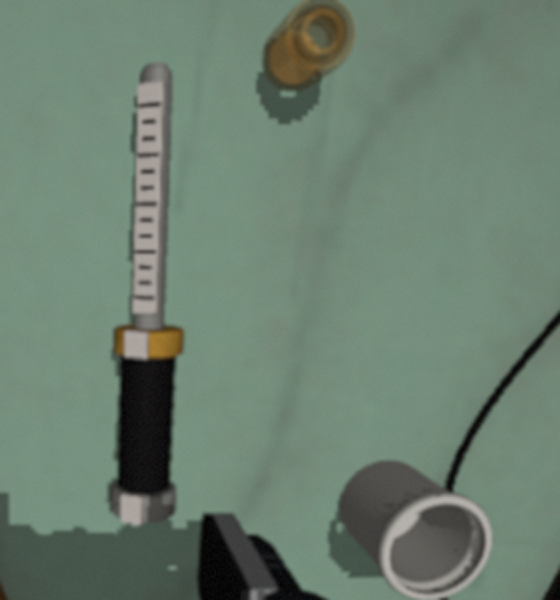

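The scale is nearly up: the index bar is at (136,345) and the collar centre at (149,343), so about 28° is still missing. I'll measure the rod again and add a 12 mm stroke.

```bash
cat > m.py <<'E'
import pickle
from h import *
c=pickle.load(open("w3.pkl","rb"))
f=lambda p:((p[0]+.5)/2-.5+240,(p[1]+.5)/2-.5)
P=[onz(c,[f(p)],z)[0] for p,z in [((156,65),14),((149,328),14),((142,521),14),((438,545),50)]]
for p in P:print(p.round(1))
d=P[0]-P[2];print(np.linalg.norm(d),np.degrees(np.arctan2(d[1],d[0])),"grip",P[0]-d/np.linalg.norm(d)*133)
E
python3 m.py; python3 to.py 568 -19 45 93.5
```

```text
[558.8 114.5  14. ]
[564.6  19.2  14. ]
[569.3 -63.2  14. ]
[678.8 -51.2  50. ]
177.97293814061223 93.38654281054313 grip [566.68372835 -18.31508464  14.        ]
pos [537.6 -20.9 140.1] yaw 93.48 t 4.88 F [-0.3  0.6 -0.5] tilt [-0.  0. -1.] w 0.703 g 0.0
dp [2.000e-03 3.050e+00 9.512e+00] roll -0.0004
```

```bash
python3 -m creep '{"dp":[[0,2.6,4],[0,2.6,8],[0,2.6,9],[0,2.6,9],[0,2.6,9]],"roll":[0,0,0,0,0]}' 1; python3 to.py;  python3 -m creep '{"dp":[[0,0,0.5],[0,0,0.9],[0,0,1.0],[0,0.4,1.0],[0,0.8,1.0],[0,1.2,1.0],[0,1.2,1.0]],"roll":[0,0,0,0,0,0,0]}';python3 to.py; python3 -m creep '{"dp":[[0,0,-2],[0,0,-5],[0,-1,-9],[0,-1,-10],[0,-1,-10],[0,-1,-10]],"roll":[0,0,0,0,0,0]}' 0.45; python3 to.py
python3 - <<'E'
from station import manip
import cv2,pickle
c=manip.camera("wrist");pickle.dump(c,open("w3.pkl","wb"))
f=c["frame"][:,:,::-1]; cv2.imwrite("pics/w4.png",cv2.resize(f[0:300,180:460],(560,600),interpolation=cv2.INTER_CUBIC))
E
```

```text
time_s: 5.3
ee_pos: [563.4, -19.1, 49.4]
ee_rot: [0.685, 0.728, -0.001, -0.001]
wrist_force: [0.5, -0.6, 0.6]
width: 0.006
grip_force: 0.0
pos [563.4 -19.1  49.4] yaw 93.5 t 5.3 F [ 0.5 -0.6  0.6] tilt [-0.003  0.001 -1.   ] w 0.006 g 0.0
time_s: 5.88
ee_pos: [577.0, -18.7, 41.8]
ee_rot: [0.685, 0.728, 0.001, 0.001]
wrist_force: [0.6, 0.2, 6.9]
width: -0.001
grip_force: 3.6
pos [577.  -18.7  41.8] yaw 93.5 t 5.88 F [0.6 0.2 6.9] tilt [ 0.003 -0.001 -1.   ] w -0.001 g 3.6
time_s: 6.38
ee_pos: [565.7, -19.1, 140.7]
ee_rot: [0.685, 0.728, 0.0, 0.0]
wrist_force: [-0.1, 0.4, -0.2]
width: 0.554
grip_force: 0.0
pos [565.7 -19.1 140.7] yaw 93.49 t 6.38 F [-0.1  0.4 -0.2] tilt [ 0.001 -0.    -1.   ] w 0.554 g 0.0
```

View pics/w4.png

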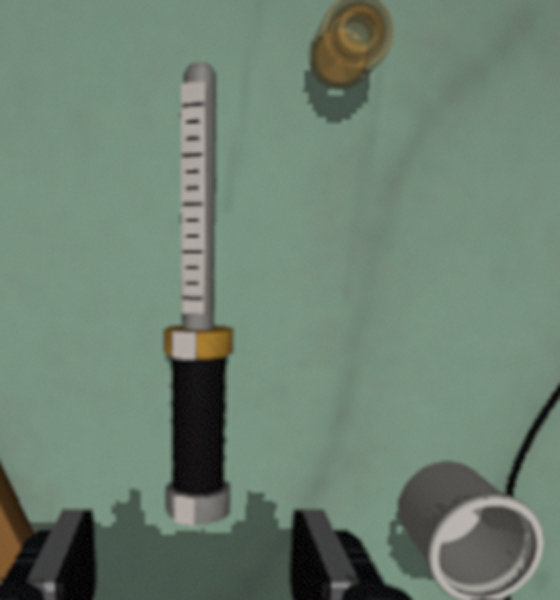

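The picture, now taken from straight above, shows the index bar at (185,344) against the collar centre (198,344), so about 22° remains.

```bash
sed -i 's/+240/+180/; s/(156,65)/(200,65)/; s/(149,328)/(198.5,328)/; s/(142,521)/(197.5,521)/; s/(438,545)/(487,548)/' m.py; python3 m.py; python3 to.py
```

```text
[559.4 114.4  14. ]
[564.9  19.4  14. ]
[569.8 -62.8  14. ]
[678.6 -51.6  50. ]
177.44585731868577 93.33595654023694 grip [567.1825919  -18.41052057  14.        ]
pos [565.3 -19.1 139.7] yaw 93.49 t 6.43 F [-0.4  0.8 -0. ] tilt [-0.001  0.    -1.   ] w 0.551 g 0.0
```

```bash
python3 -m creep '{"dp":[[0,-0.4,4],[0,-0.4,8],[0,-0.4,9],[0,-0.4,9],[0,-0.4,9.6],[0,-0.4,9.9],[0,-0.4,10.03],[0,-0.4,10.05],[0,-0.4,10.05],[0,-0.4,10.05]],"roll":[0,0,0,0,0,0,0,0,0,0]}' 1; python3 to.py;  python3 -m creep '{"dp":[[0,0.1,0],[0,0.3,0],[0,0.5,0],[0,0.7,0],[0,0.9,0],[0,1.05,0],[0,1.05,0],[0,1.05,0]],"roll":[0,0,0,0,0,0,0,0]}';python3 to.py; python3 -m creep '{"dp":[[0,0,-2],[0,0,-5],[0,-0.5,-9],[0,-0.5,-10],[0,-0.5,-10],[0,-0.5,-10]],"roll":[0,0,0,0,0,0]}' 0.45; python3 to.py
python3 - <<'E'
from station import manip
import cv2,pickle
c=manip.camera("wrist");pickle.dump(c,open("w3.pkl","wb"))
f=c["frame"][:,:,::-1]; cv2.imwrite("pics/w5.png",cv2.resize(f[0:300,180:460],(560,600),interpolation=cv2.INTER_CUBIC))
# automatic check: brass / bar columns of the collar
r=c["frame"][165:177,250:310].astype(int).mean(0);print((r[::1]).round(0).tolist())
E
```

```text
time_s: 7.27
ee_pos: [562.7, -19.6, 41.8]
ee_rot: [0.685, 0.728, 0.001, 0.001]
wrist_force: [1.0, 0.5, 7.0]
width: -0.001
grip_force: 3.4
pos [562.7 -19.6  41.8] yaw 93.5 t 7.27 F [1.  0.5 7. ] tilt [ 0.003 -0.001 -1.   ] w -0.001 g 3.4
time_s: 7.93
ee_pos: [573.2, -18.9, 41.9]
ee_rot: [0.685, 0.728, 0.001, 0.001]
wrist_force: [0.7, 1.2, 7.4]
width: -0.003
grip_force: 3.4
pos [573.2 -18.9  41.9] yaw 93.5 t 7.93 F [0.7 1.2 7.4] tilt [ 0.003 -0.001 -1.   ] w -0.003 g 3.4
time_s: 8.43
ee_pos: [567.1, -19.1, 140.5]
ee_rot: [0.685, 0.728, 0.0, 0.0]
wrist_force: [-0.0, 0.1, -1.3]
width: 0.551
grip_force: 0.0
pos [567.1 -19.1 140.5] yaw 93.49 t 8.43 F [-0.   0.1 -1.3] tilt [ 0.001 -0.    -1.   ] w 0.551 g 0.0
[[120.0, 145.0, 127.0], [120.0, 145.0, 127.0], [120.0, 145.0, 127.0], [120.0, 145.0, 127.0], [120.0, 146.0, 128.0], [121.0, 146.0, 128.0], [121.0, 146.0, 128.0], [121.0, 146.0, 128.0], [121.0, 146.0, 128.0], [120.0, 146.0, 128.0], [120.0, 146.0, 128.0], [120.0, 146.0, 128.0], [120.0, 146.0, 127.0], [120.0, 146.0, 128.0], [121.0, 146.0, 128.0], [121.0, 146.0, 129.0], [117.0, 141.0, 124.
[... 257 characters left out ...]
2.0], [152.0, 131.0, 104.0], [164.0, 154.0, 142.0], [174.0, 168.0, 161.0], [176.0, 171.0, 165.0], [176.0, 171.0, 165.0], [176.0, 171.0, 165.0], [176.0, 171.0, 165.0], [176.0, 171.0, 165.0], [176.0, 171.0, 165.0], [176.0, 171.0, 165.0], [176.0, 171.0, 165.0], [170.0, 163.0, 158.0], [150.0, 139.0, 127.0], [134.0, 110.0, 77.0], [135.0, 102.0, 42.0], [137.0, 103.0, 38.0], [134.0, 101.0, 38.0], [130.0, 98.0, 38.0], [126.0, 94.0, 35.0], [119.0, 89.0, 34.0], [109.0, 82.0, 30.0], [101.0, 77.0, 33.0], [99.0, 88.0, 60.0], [108.0, 118.0, 98.0], [118.0, 142.0, 123.0], [120.0, 148.0, 129.0], [120.0, 148.0, 129.0], [121.0, 147.0, 129.0], [120.0, 147.0, 129.0], [121.0, 147.0, 129.0], [121.0, 148.0, 130.0]]
```

The collar spans columns 267–302 with the bar at 279–291, so the scale is up within a few degrees. Next is the grasp.

```bash
python3 - <<'E'
import pickle
from h import *
c=pickle.load(open("w3.pkl","rb"));f=c["frame"].astype(int)
# rod columns at rows: nearest green background edges
for r in (60,100,140,171,205,235):
    row=f[r,225:340];bg=np.abs(row-np.array([120,146,128])).sum(1)<25
    k=np.where(~bg)[0]+225;print(r,k.min(),k.max())
p=onz(c,[(284.8,171)],14)[0];print(p); d=np.array([-.0585,.998,0]);print("grip",p-33*d)
E
python3 to.py 572 -19 20 93.4
```

```text
60 277 294
100 277 294
140 276 293
171 267 302
205 270 298
235 270 339
[571.3332878   14.02732157  14.        ]
grip [573.2637878  -18.90667843  14.        ]
pos [566.7 -19.  139.4] yaw 93.5 t 8.48 F [ 0.   0.8 -0.8] tilt [-0.001  0.    -1.   ] w 0.55 g 0.0
dp [-0.04   0.545 11.938] roll 0.0017
```

View pics/w5.png

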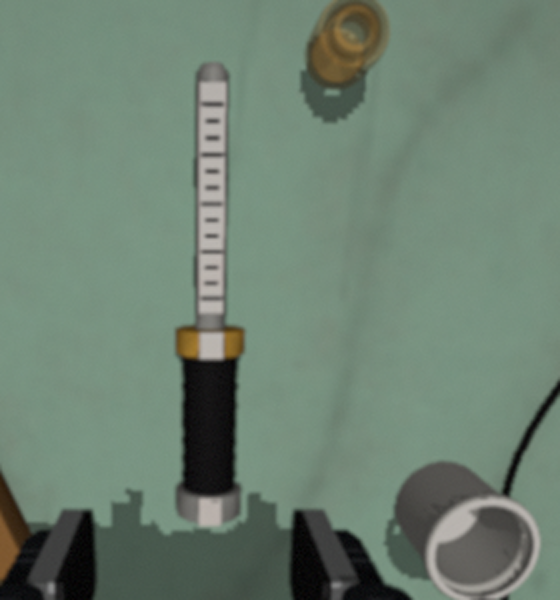

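The last picture shows the scale facing straight up along column 211, rod from (212,65) to (208,522), between the open fingers. That was my tenth view; from here I use numbers only.

```bash
python3 -m creep '{"dp":[[-0.0,0.66,4],[0,0.66,8],[0,0.66,10.5],[0,0.66,11.5],[0,0.66,11.8],[0,0.66,11.8],[0,0.66,11.8]],"roll":[0,0,0,0,0,0,0]}'; python3 to.py 573 -19 20 93.4
```

```text
time_s: 9.07
ee_pos: [574.5, -18.8, 23.5]
ee_rot: [0.685, 0.728, 0.001, 0.001]
wrist_force: [-0.0, 0.6, 0.3]
width: 0.551
grip_force: 0.0
pos [574.5 -18.8  23.5] yaw 93.49 t 9.07 F [-0.   0.6  0.3] tilt [ 0.002 -0.001 -1.   ] w 0.551 g 0.0
dp [-0.006 -0.149  0.346] roll 0.0017
```

```bash
python3 -m creep '{"dp":[[0,-0.1,0.3],[0,-0.1,0.38],[0,-0.1,0.38]],"roll":[0,0,0]}'; python3 -m creep '{"dp":[[0,0,0],[0,0,0],[0,0,0],[0,0,0],[0,0,0],[0,0,0]],"roll":[0,0,0,0,0,0]}' 1; python3 to.py 573 -19 20 93.4
```

```text
time_s: 9.32
ee_pos: [572.8, -18.7, 18.9]
ee_rot: [0.685, 0.728, 0.0, 0.0]
wrist_force: [-0.8, 0.2, -0.6]
width: 0.546
grip_force: 0.0
time_s: 9.82
ee_pos: [573.0, -18.8, 18.9]
ee_rot: [0.685, 0.728, 0.0, 0.0]
wrist_force: [-1.3, 0.8, 4.6]
width: 0.235
grip_force: 58.5
pos [573.  -18.8  18.9] yaw 93.5 t 9.82 F [-1.3  0.8  4.6] tilt [ 0.001 -0.    -1.   ] w 0.235 g 58.5
dp [-0.023 -0.004 -0.114] roll 0.0017
```

Gripped: 58 N, with the axis 4.9 mm below the TCP. I'll lift, turn to the tube's heading, and look at the mouth ring from above.

```bash
python3 -m creep '{"dp":[[0,0,-1],[0,0,-4],[0,0,-8],[0,0,-12],[0,0,-12]],"roll":[0,0,0,0,0]}'; python3 to.py 508 93.5 220 104.3
```

```text
time_s: 10.23
ee_pos: [575.5, -19.3, 146.3]
ee_rot: [0.685, 0.728, 0.003, 0.005]
wrist_force: [1.3, -0.8, -0.2]
width: 0.237
grip_force: 58.9
pos [575.5 -19.3 146.3] yaw 93.51 t 10.23 F [ 1.3 -0.8 -0.2] tilt [ 0.012 -0.003 -1.   ] w 0.237 g 58.9
dp [11.641 -5.963 -7.479] roll -0.1884
```

```bash
python3 -m creep '{"dp":[[3,-1.5,-4],[6,-3,-7],[9,-4.5,-7.5],[11.6,-6,-7.5],[11.6,-6,-7.5],[11.6,-6,-7.5],[11.6,-6,-7.5]],"roll":[-0.05,-0.1,-0.15,-0.19,-0.19,-0.19,-0.19]}'; python3 to.py
cat > ring.py <<'E'
import pickle
from h import *
from station import manip
d=pickle.load(open("c0.pkl","rb"));w=manip.camera("wrist");pickle.dump(w,open("w6.pkl","wb"))
cs={"side":d["side"],"scene":d["scene"],"wrist":w}
yaw=np.radians(104.3);h=np.array([np.cos(yaw),np.sin(yaw),0]);a=.8192*h+np.array([0,0,-.5736])
out={}
for n,c in cs.items():
    f=c["frame"];hsv=cv2.cvtColor(f,cv2.COLOR_RGB2HSV)
    m=cv2.inRange(hsv,(10,110,50),(28,255,255))
    k,lab,st,ce=cv2.connectedComponentsWithStats(m)
    p=proj(c,[[447,191.5,112]])[0]
    g=[i for i in range(1,k) if st[i,4]>25 and np.linalg.norm(ce[i]-p)<50]
    if not g: print(n,"none",p);continue
    i=max(g,key=lambda i:st[i,4])
    y,x=np.where(lab==i);hull=cv2.convexHull(np.c_[x,y].astype(np.float32))
    e=cv2.fitEllipse(hull);print(n,"pred",p.round(1),"area",st[i].tolist(),"bbox c",st[i,0]+(st[i,2]-1)/2,st[i,1]+(st[i,3]-1)/2,"ell",np.round(e[0],2),np.round(e[1],1),round(e[2],1))
    out[n]=hull[:,0]
pickle.dump(out,open("hull.pkl","wb"))
E
python3 ring.py
```

```text
time_s: 10.82
ee_pos: [505.8, 93.1, 213.3]
ee_rot: [0.613, 0.79, -0.0, 0.0]
wrist_force: [-0.2, -0.5, -0.6]
width: 0.23
grip_force: 59.1
pos [505.8  93.1 213.3] yaw 104.37 t 10.82 F [-0.2 -0.5 -0.6] tilt [-0. -0. -1.] w 0.23 g 59.1
side pred [190.  205.8] area [181, 196, 17, 19, 147] bbox c 189.0 205.0 ell [188.91 204.77] [14.6 19.8] 149.1
scene pred [198.7 191.4] area [193, 184, 9, 13, 48] bbox c 197.0 190.0 ell [197.71 190.48] [ 8.9 12.9] 155.6
wrist pred [227.7  61. ] area [208, 31, 54, 51, 1347] bbox c 234.5 56.0 ell [236.25  55.85] [50.  57.9] 107.5
```

```bash
cat > fit.py <<'E'
import pickle
from h import *
from scipy.optimize import least_squares
d=pickle.load(open("c0.pkl","rb"));cs={"side":d["side"],"scene":d["scene"],"wrist":pickle.load(open("w6.pkl","rb"))}
H=pickle.load(open("hull.pkl","rb"))
t=np.linspace(0,2*np.pi,24,endpoint=False);D=np.c_[np.cos(t),np.sin(t)];T=np.linspace(0,2*np.pi,60)
def pts(M,yaw,L):
    h=np.array([np.cos(yaw),np.sin(yaw),0]);a=.8192*h+[0,0,-.5736];b=.5736*h+[0,0,.8192];l=np.cross(a,b)
    r=18.5*(np.cos(T)[:,None]*l+np.sin(T)[:,None]*b)
    return np.r_[M+r,M+L*a+r]
def res(v,names):
    o=[]
    for n in names:
        P=proj(cs[n],pts(np.array([v[0],v[1],115]),v[2],v[3]))
        o.append((D@P.T).max(1)-(D@H[n].T).max(1)-.4)
    return np.concatenate(o)
for names in (["wrist"],["side"],["wrist","side"],["wrist","side","scene"]):
    s=least_squares(res,[447,191,np.radians(104.3),8],args=(names,),loss="soft_l1",bounds=([400,150,1.4,3],[500,240,2.2,16]))
    print(names,s.x[:2].round(1),np.degrees(s.x[2]).round(1),s.x[3].round(1),"rms",np.sqrt((s.fun**2).mean()).round(2))
# scale/rod tip in the wrist picture
c=cs["wrist"]
from station import manip
q=manip.sense();R0=R.from_quat(q["ee_rot"]).as_matrix()
print("pred tip px",proj(c,[q["ee_pos"]+R0@[133,0,4.9],q["ee_pos"]+R0@[38,0,4.9]]))
f=c["frame"]
for r in range(20,230,15):
    print(r,f[r,255:320:3].astype(int).sum(1).tolist())
E
python3 fit.py
```

```text
['wrist'] [452.7 192.3] 103.4 6.1 rms 0.83
['side'] [446.9 191.8] 99.4 3.0 rms 0.45
['wrist', 'side'] [452.5 192.2] 103.5 6.4 rms 1.08
['wrist', 'side', 'scene'] [452.4 192.4] 105.8 6.0 rms 1.56
pred tip px [[278.33175285 -53.03243991]
 [277.71311446 202.82545489]]
20 [259, 206, 150, 422, 592, 588, 589, 590, 592, 594, 596, 595, 371, 286, 440, 441, 440, 441, 440, 441, 441, 444]
35 [248, 192, 189, 431, 603, 600, 600, 604, 602, 607, 607, 605, 332, 337, 449, 441, 445, 445, 445, 448, 444, 444]
50 [242, 256, 209, 423, 603, 540, 457, 462, 463, 457, 586, 597, 295, 388, 446, 449, 450, 446, 435, 432, 431, 431]
65 [246, 217, 200, 410, 608, 420, 148, 155, 154, 177, 589, 603, 292, 390, 445, 446, 450, 448, 451, 452, 453, 445]
80 [142, 151, 207, 396, 253, 200, 201, 198, 198, 202, 203, 479, 284, 391, 448, 455, 455, 458, 460, 456, 450, 450]
95 [137, 167, 205, 416, 621, 540, 492, 490, 489, 489, 604, 579, 256, 412, 459, 457, 449, 451, 454, 457, 460, 458]
110 [260, 258, 307, 419, 620, 586, 580, 601, 594, 593, 618, 561, 252, 452, 454, 456, 457, 454, 455, 457, 464, 458]
125 [269, 269, 295, 439, 611, 609, 612, 612, 614, 612, 614, 557, 259, 454, 460, 465, 462, 461, 460, 457, 454, 459]
140 [459, 400, 248, 438, 617, 616, 618, 612, 611, 612, 613, 532, 266, 466, 460, 460, 464, 464, 462, 465, 460, 461]
155 [459, 394, 263, 423, 611, 612, 613, 616, 614, 614, 612, 487, 271, 467, 464, 463, 462, 462, 462, 464, 464, 466]
170 [463, 446, 263, 442, 623, 622, 620, 623, 621, 621, 622, 458, 290, 467, 463, 457, 461, 462, 457, 460, 464, 464]
185 [453, 440, 260, 446, 627, 622, 619, 617, 617, 619, 621, 444, 322, 461, 454, 462, 460, 457, 457, 461, 461, 460]
200 [178, 180, 179, 292, 375, 407, 422, 436, 415, 390, 349, 279, 184, 174, 175, 175, 176, 222, 401, 464, 462, 464]
215 [319, 337, 352, 539, 611, 614, 614, 617, 617, 617, 614, 420, 355, 340, 323, 309, 286, 236, 371, 465, 457, 461]
```

```bash
python3 -m creep '{"dp":[[2,3.5,0],[2,3.5,0],[2,3.5,0],[2,3.5,0]],"roll":[0,0,0,0]}'; python3 ring.py; python3 fit.py | head -4;  python3 to.py
```

```text
time_s: 11.2
ee_pos: [534.7, 120.6, 212.8]
ee_rot: [0.613, 0.79, -0.0, -0.0]
wrist_force: [0.0, -1.1, -1.8]
width: 0.235
grip_force: 59.4
side pred [190.  205.8] area [181, 196, 17, 19, 147] bbox c 189.0 205.0 ell [188.91 204.77] [14.6 19.8] 149.1
scene pred [198.7 191.4] area [193, 184, 9, 13, 48] bbox c 197.0 190.0 ell [197.71 190.48] [ 8.9 12.9] 155.6
wrist pred [177.2  92.4] area [158, 66, 55, 45, 1197] bbox c 185.0 88.0 ell [184.73  87.67] [44.1 59.4] 105.9
['wrist'] [452.9 192.2] 105.1 6.5 rms 0.62
['side'] [446.9 191.8] 99.4 3.0 rms 0.45
['wrist', 'side'] [452.7 192.1] 104.8 6.9 rms 1.03
['wrist', 'side', 'scene'] [452.7 192.3] 106.9 6.5 rms 1.56
pos [534.6 120.6 213.1] yaw 104.32 t 11.25 F [ 0.4 -0.6 -1.9] tilt [-0.001 -0.    -1.   ] w 0.235 g 59.4
```

```bash
cat > path.py <<'E'
from h import *
from station import manip
M=np.array([452,192,115.]);yaw=np.radians(104.7);h=np.array([np.cos(yaw),np.sin(yaw),0]);Z=np.array([0,0,1.])
a=.8192*h-.5736*Z;b=.5736*h+.8192*Z
def tcp(s,bc,th,L=133):
    th=np.radians(th);return M+s*a+bc*b-L*(np.cos(th)*h-np.sin(th)*Z)+4.9*Z
s=manip.sense();T=R.from_quat(s["ee_rot"]).as_matrix()
if __name__=="__main__":
    p0=tcp(4,2.6,0)-25*h;print("pre",p0.round(1),"dp from here",(T.T@(p0-s["ee_pos"])/10).round(2))
    X=np.array([h,np.cross(-Z,h),-Z])
    for v in [(4,2.6,0),(6,2.2,5),(8,1.8,10),(10,1.4,15),(12,1,20),(14,.6,25),(17,.3,30),(20,0,35),(95,0,35),(100,0,35)]:
        p=tcp(*v);print(v,p.round(1),(X@(p-p0)/10).round(2))
E
python3 path.py
```

```text
pre [490.9  43.8 119.7] dp from here [-6.36 -6.12  9.34]
(4, 2.6, 0) [484.5  68.  119.7] [ 2.5 -0.   0. ]
(6, 2.2, 5) [484.1  69.8 129.9] [ 2.69 -0.   -1.01]
(8, 1.8, 10) [483.3  72.6 139.9] [ 2.98 -0.   -2.01]
(10, 1.4, 15) [482.3  76.4 149.7] [ 3.38 -0.   -3.  ]
(12, 1, 20) [481.1  81.2 159.3] [ 3.87  0.   -3.96]
(14, 0.6, 25) [479.6  86.8 168.6] [ 4.45 -0.   -4.88]
(17, 0.3, 30) [477.7  94.2 176.9] [ 5.21  0.   -5.72]
(20, 0, 35) [475.5 102.5 184.7] [ 6.07 -0.   -6.5 ]
(95, 0, 35) [459.9 161.9 141.7] [12.21 -0.   -2.2 ]
(100, 0, 35) [458.9 165.9 138.8] [12.62 -0.   -1.91]
```

```bash
python3 -m creep '{"dp":[[-3.5,-2,0],[-6.4,-4,1],[-6.4,-6.1,4],[-6.4,-6.1,7.5],[-6.4,-6.1,9.3],[-6.4,-6.1,9.3],[-6.4,-6.1,9.3],[-6.4,-6.1,9.3]],"roll":[0,-0.007,-0.007,-0.007,-0.007,-0.007,-0.007,-0.007]}'; python3 to.py 490.9 43.8 119.7 104.7
```

```text
time_s: 11.92
ee_pos: [492.3, 44.0, 122.0]
ee_rot: [0.61, 0.792, 0.001, 0.001]
wrist_force: [0.2, -0.1, -1.1]
width: 0.234
grip_force: 59.5
pos [492.3  44.  122. ] yaw 104.77 t 11.92 F [ 0.2 -0.1 -1.1] tilt [ 0.003 -0.    -1.   ] w 0.234 g 59.5
dp [ 0.018 -0.142  0.225] roll 0.0012
```

```bash
python3 -m creep '{"dp":[[0,-0.14,0.2],[0,-0.14,0.2],[0,-0.14,0.2]],"roll":[0,0,0]}'; python3 to.py 490.9 43.8 119.7 104.7;  python3 -m creep '{"dp":[[0.8,0,0],[1.6,0,0],[2.0,0,0],[2.3,0,0],[2.5,0,0],[2.5,0,0]],"roll":[0,0,0,0,0,0]}'; python3 to.py 484.5 68 119.7 104.7
```

```text
time_s: 12.17
ee_pos: [490.4, 44.0, 119.1]
ee_rot: [0.61, 0.792, 0.0, 0.001]
wrist_force: [-0.0, 0.3, -1.4]
width: 0.235
grip_force: 59.5
pos [490.4  44.  119.1] yaw 104.79 t 12.17 F [-0.   0.3 -1.4] tilt [ 0.001 -0.    -1.   ] w 0.235 g 59.5
dp [-0.032  0.047 -0.065] roll 0.0016
time_s: 12.67
ee_pos: [483.6, 68.6, 118.4]
ee_rot: [0.61, 0.792, 0.0, -0.0]
wrist_force: [0.6, 0.1, -0.5]
width: 0.235
grip_force: 59.5
pos [483.6  68.6 118.4] yaw 104.81 t 12.67 F [ 0.6  0.1 -0.5] tilt [ 0.  0. -1.] w 0.235 g 59.5
dp [-0.082  0.068 -0.13 ] roll 0.002
```

```bash
python3 -m creep '{"dp":[[0.1,0.05,-0.2],[0.15,0.06,-0.5],[0.2,0.06,-0.8],[0.25,0.06,-1.1],[0.25,0.06,-1.1]],"roll":[0,0,0,0,0]}'; python3 to.py 484.1 69.8 129.9 104.7
```

```text
time_s: 13.08
ee_pos: [483.9, 70.3, 129.9]
ee_rot: [0.61, 0.792, -0.0, 0.001]
wrist_force: [0.2, -4.8, -2.8]
width: 0.234
grip_force: 59.1
pos [483.9  70.3 129.9] yaw 104.8 t 13.08 F [ 0.2 -4.8 -2.8] tilt [ 0.001 -0.001 -1.   ] w 0.234 g 59.1
dp [-0.053  0.007  0.004] roll 0.0017
```

```bash
python3 -m creep '{"dp":[[0.05,0,-0.3],[0.15,0,-0.6],[0.25,0,-1.0],[0.35,0,-1.3],[0.45,0,-1.6],[0.55,0,-2.0],[0.55,0,-2.0]],"roll":[0,0,0,0,0,0,0]}'; python3 to.py 482.3 76.4 149.7 104.7
cat > rod.py <<'E'
from h import *
from station import manip
s=manip.sense();T=R.from_quat(s["ee_rot"]).as_matrix()
c=manip.camera("side");f=c["frame"];cv2.imwrite("pics/last.png",f[:,:,::-1])
hsv=cv2.cvtColor(f,cv2.COLOR_RGB2HSV);m=cv2.inRange(hsv,(10,110,50),(28,255,255))
k,lab,st,ce=cv2.connectedComponentsWithStats(m)
G=s["ee_pos"]+T@[0,0,4.9]
for i in range(1,k):
    if st[i,4]>15 and 140<ce[i][0]<420 and 80<ce[i][1]<260: print(st[i].tolist(),ce[i].round(1))
for th in range(0,45,5):
    t=np.radians(th);u=T@[np.cos(t),0,np.sin(t)];print(th,"collar",proj(c,[G+33*u,G+133*u,G-34*u]).round(1).tolist())
E
python3 rod.py
```

```text
time_s: 13.67
ee_pos: [482.4, 76.4, 150.1]
ee_rot: [0.61, 0.792, 0.0, 0.0]
wrist_force: [0.9, -2.0, -2.5]
width: 0.236
grip_force: 59.1
pos [482.4  76.4 150.1] yaw 104.79 t 13.67 F [ 0.9 -2.  -2.5] tilt [ 0.001  0.    -1.   ] w 0.236 g 59.1
dp [ 0.    -0.007  0.039] roll 0.0016
[335, 150, 18, 5, 58] [343.5 151.8]
[236, 194, 8, 11, 64] [238.9 198.9]
[181, 196, 17, 19, 137] [187.1 205.5]
0 collar [[238.3, 192.7], [181.5, 188.4], [277.3, 195.6]]
5 collar [[238.5, 194.0], [182.6, 193.8], [277.2, 194.2]]
10 collar [[238.8, 195.4], [184.2, 199.1], [276.9, 192.8]]
15 collar [[239.2, 196.7], [186.3, 204.3], [276.6, 191.4]]
20 collar [[239.8, 198.0], [188.9, 209.4], [276.0, 190.0]]
25 collar [[240.5, 199.3], [191.9, 214.2], [275.3, 188.6]]
30 collar [[241.3, 200.6], [195.4, 218.9], [274.5, 187.3]]
35 collar [[242.3, 201.7], [199.3, 223.4], [273.6, 186.0]]
40 collar [[243.3, 202.9], [203.5, 227.6], [272.5, 184.8]]
```

The rod is pivoting: the collar is seen at row 199, which means about 15–20° of tilt, and the tip is in the mouth. I'll carry on along the arc.

```bash
python3 -m creep '{"dp":[[0.1,0,-0.3],[0.25,0,-0.6],[0.4,0,-0.85],[0.5,0,-1.0],[0.65,0,-1.3],[0.8,0,-1.6],[1.0,0,-1.9],[1.05,0,-1.9]],"roll":[0,0,0,0,0,0,0,0]}'; python3 to.py 479.6 86.8 168.6 104.7
```

```text
time_s: 14.38
ee_pos: [480.1, 86.3, 169.2]
ee_rot: [0.61, 0.792, 0.0, 0.001]
wrist_force: [2.8, -4.7, -3.7]
width: 0.229
grip_force: 58.9
pos [480.1  86.3 169.2] yaw 104.79 t 14.38 F [ 2.8 -4.7 -3.7] tilt [ 0.002 -0.    -1.   ] w 0.229 g 58.9
dp [ 0.06  -0.034  0.058] roll 0.0016
```

```bash
python3 -m creep '{"dp":[[0.2,0,-0.25],[0.45,0,-0.5],[0.75,0,-0.8],[1.0,0,-1.0],[1.3,0,-1.3],[1.6,0,-1.6],[1.6,0,-1.6]],"roll":[0,0,0,0,0,0,0]}'; python3 to.py 475.5 102.5 184.7 104.7; python3 rod.py
```

```text
time_s: 14.97
ee_pos: [475.2, 102.2, 184.9]
ee_rot: [0.61, 0.792, -0.0, -0.0]
wrist_force: [0.2, -3.1, -3.6]
width: 0.232
grip_force: 58.9
pos [475.2 102.2 184.9] yaw 104.84 t 14.97 F [ 0.2 -3.1 -3.6] tilt [-0.  0. -1.] w 0.232 g 58.9
dp [0.019 0.035 0.016] roll 0.0024
[335, 150, 18, 5, 58] [343.5 151.8]
[224, 177, 11, 16, 72] [228.3 185.6]
[181, 196, 17, 19, 135] [187.1 205.6]
[260, 199, 7, 5, 16] [263.4 200.4]
0 collar [[221.5, 174.9], [163.9, 170.8], [261.1, 177.7]]
5 collar [[221.7, 176.3], [165.1, 176.4], [261.0, 176.2]]
10 collar [[222.0, 177.7], [166.8, 182.0], [260.7, 174.8]]
15 collar [[222.5, 179.1], [169.1, 187.4], [260.3, 173.3]]
20 collar [[223.1, 180.5], [171.8, 192.7], [259.7, 171.8]]
25 collar [[223.9, 181.8], [175.0, 197.8], [259.0, 170.4]]
30 collar [[224.7, 183.1], [178.7, 202.7], [258.1, 169.0]]
35 collar [[225.7, 184.4], [182.7, 207.3], [257.1, 167.7]]
40 collar [[226.8, 185.5], [187.1, 211.7], [256.0, 166.4]]
```

```bash
python3 -m creep '{"dp":[[0.41,0,0.29],[0.82,0,0.57],[1.23,0,0.86],[1.64,0,1.15],[2.05,0,1.43],[2.46,0,1.72],[2.46,0,1.72]],"roll":[0,0,0,0,0,0,0]}'; python3 to.py
```

```text
time_s: 15.6
ee_pos: [468.6, 126.3, 166.4]
ee_rot: [0.61, 0.792, -0.0, -0.001]
wrist_force: [-0.1, 0.6, -4.3]
width: 0.233
grip_force: 59.0
pos [468.6 126.3 166.4] yaw 104.81 t 15.6 F [-0.1  0.6 -4.3] tilt [-0.001  0.001 -1.   ] w 0.233 g 59.0
```

```bash
python3 -m creep '{"dp":[[0.41,0,0.29],[0.82,0,0.57],[1.23,0,0.86],[1.64,0,1.15],[2.05,0,1.43],[2.46,0,1.72],[2.87,0,2.0],[2.87,0,2.0]],"roll":[0,0,0,0,0,0,0,0]}'; python3 to.py 459.9 161.9 141.7 104.7
```

```text
time_s: 16.27
ee_pos: [461.5, 154.0, 146.5]
ee_rot: [0.61, 0.792, -0.0, -0.001]
wrist_force: [0.9, 0.4, -4.2]
width: 0.234
grip_force: 59.0
pos [461.5 154.  146.5] yaw 104.8 t 16.27 F [ 0.9  0.4 -4.2] tilt [-0.001  0.001 -1.   ] w 0.234 g 59.0
dp [0.801 0.052 0.483] roll 0.0018
```

```bash
python3 -m creep '{"dp":[[0.2,0.03,0.14],[0.4,0.03,0.28],[0.58,0.03,0.4],[0.58,0.03,0.4]],"roll":[0,0,0,0]}'; python3 -m creep '{"dp":[[0.12,0,0.085],[0.16,0,0.115],[0.16,0,0.115]],"roll":[0,0,0]}';python3 to.py 459.9 161.9 141.7 104.7
```

```text
time_s: 16.6
ee_pos: [460.7, 159.2, 143.0]
ee_rot: [0.61, 0.792, 0.0, -0.0]
wrist_force: [0.4, -2.1, -4.1]
width: 0.237
grip_force: 59.0
time_s: 16.85
ee_pos: [460.3, 160.4, 142.0]
ee_rot: [0.61, 0.792, 0.0, 0.0]
wrist_force: [0.1, -1.7, -3.1]
width: 0.235
grip_force: 59.0
pos [460.3 160.4 142. ] yaw 104.78 t 16.85 F [ 0.1 -1.7 -3.1] tilt [ 0.  0. -1.] w 0.235 g 59.0
dp [ 0.152 -0.004  0.031] roll 0.0014
```

```bash
python3 -m creep '{"dp":[[0.1,0,0.07],[0.16,0,0.115],[0.16,0,0.115]],"roll":[0,0,0]}';python3 -m creep '{"dp":[[0.1,0,0.07],[0.16,0,0.115],[0.16,0,0.115]],"roll":[0,0,0]}';python3 to.py 459.9 161.9 141.7 104.7
```

```text
time_s: 17.1
ee_pos: [459.9, 162.1, 140.8]
ee_rot: [0.61, 0.792, 0.0, -0.0]
wrist_force: [0.8, -2.5, -2.3]
width: 0.233
grip_force: 59.0
time_s: 17.35
ee_pos: [459.5, 163.6, 139.7]
ee_rot: [0.61, 0.792, 0.0, -0.0]
wrist_force: [1.3, -3.0, -2.1]
width: 0.231
grip_force: 59.0
pos [459.5 163.6 139.7] yaw 104.78 t 17.35 F [ 1.3 -3.  -2.1] tilt [ 0.  0. -1.] w 0.231 g 59.0
dp [-0.177 -0.003 -0.203] roll 0.0014
```

```bash
python3 -m creep '{"dp":[[0.1,0,0.07],[0.16,0,0.115],[0.16,0,0.115]],"roll":[0,0,0]}';python3 -m creep '{"dp":[[0.1,0,0.07],[0.16,0,0.115],[0.16,0,0.115]],"roll":[0,0,0]}';python3 rod.py | head -5
```

```text
time_s: 17.6
ee_pos: [459.1, 165.2, 138.5]
ee_rot: [0.61, 0.792, 0.0, -0.0]
wrist_force: [0.9, -2.6, -1.7]
width: 0.235
grip_force: 59.0
time_s: 17.85
ee_pos: [458.7, 166.7, 137.4]
ee_rot: [0.61, 0.792, 0.0, 0.0]
wrist_force: [1.4, -1.0, -1.6]
width: 0.23
grip_force: 59.0
[233, 90, 11, 7, 27] [236.6  93.1]
[335, 150, 18, 5, 58] [343.5 151.8]
[181, 195, 18, 20, 188] [188.3 205.5]
[260, 199, 7, 6, 25] [263.  201.4]
0 collar [[186.1, 194.5], [131.5, 190.3], [223.7, 197.4]]
```

```bash
python3 -m creep '{"dp":[[0.1,0,0.07],[0.16,0,0.115],[0.16,0,0.115]],"roll":[0,0,0]}';python3 -m creep '{"dp":[[0.1,0,0.07],[0.16,0,0.115],[0.16,0,0.115]],"roll":[0,0,0]}'
```

```text
time_s: 18.15
ee_pos: [458.3, 168.3, 136.3]
ee_rot: [0.61, 0.792, 0.0, 0.0]
wrist_force: [0.8, -2.3, -0.9]
width: 0.231
grip_force: 59.1
time_s: 18.4
ee_pos: [458.3, 168.8, 135.9]
ee_rot: [0.61, 0.792, -0.001, 0.001]
wrist_force: [-0.5, -11.6, 8.0]
width: 0.234
grip_force: 60.1
```

The collar is on the mouth: motion stalled and about 14 N pushes back along the bore. I'll press a touch more, dwell, then draw out.

```bash
python3 -m creep '{"dp":[[0.03,0,0.02],[0.04,0,0.03],[0.04,0,0.03],[0.04,0,0.03],[0.04,0,0.03]],"roll":[0,0,0,0,0]}'; python3 -m creep '{"dp":[[-0.8,0,-0.57],[-1.6,0,-1.15],[-2.5,0,-1.7],[-3.3,0,-2.3],[-4.1,0,-2.87],[-4.9,0,-3.44],[-5.7,0,-4.0],[-6.5,0,-4.6],[-7.4,0,-5.2],[-8.2,0,-5.74],[-8.2,0,-5.74]],"roll":[0,0,0,0,0,0,0,0,0,0,0]}'; python3 to.py
```

```text
time_s: 18.82
ee_pos: [458.3, 168.8, 135.9]
ee_rot: [0.61, 0.792, -0.001, 0.001]
wrist_force: [-0.6, -13.6, 11.0]
width: 0.237
grip_force: 60.3
time_s: 19.73
ee_pos: [479.7, 89.5, 193.7]
ee_rot: [0.611, 0.792, 0.001, 0.001]
wrist_force: [0.0, -0.7, -1.7]
width: 0.228
grip_force: 58.8
pos [479.7  89.5 193.7] yaw 104.7 t 19.73 F [ 0.  -0.7 -1.7] tilt [ 0.003 -0.    -1.   ] w 0.228 g 58.8
```

```bash
python3 -m creep '{"dp":[[-0.8,0,-0.57],[-1.6,0,-1.15],[-2.5,0,-1.7],[-3.3,0,-2.3],[-4.1,0,-2.87],[-4.1,0,-2.87]],"roll":[0,0,0,0,0,0]}'; python3 to.py 573 -35 130 93.4; python3 rod.py
```

```text
time_s: 20.23
ee_pos: [490.0, 49.7, 222.2]
ee_rot: [0.611, 0.792, 0.0, 0.001]
wrist_force: [0.8, 0.1, -1.4]
width: 0.232
grip_force: 58.9
pos [490.   49.7 222.2] yaw 104.71 t 20.23 F [ 0.8  0.1 -1.4] tilt [ 0.002 -0.001 -1.   ] w 0.232 g 58.9
dp [-10.29    5.856   9.245] roll 0.1973
[232, 90, 12, 7, 31] [236.5  93.3]
[335, 150, 18, 5, 58] [343.5 151.8]
[256, 163, 11, 13, 74] [260.  169.1]
[181, 196, 17, 19, 148] [187.6 205.2]
0 collar [[253.0, 157.9], [193.0, 153.9], [294.2, 160.7]]
5 collar [[253.2, 159.4], [194.0, 159.8], [294.2, 159.1]]
10 collar [[253.5, 160.9], [195.6, 165.7], [294.0, 157.6]]
15 collar [[253.9, 162.4], [197.7, 171.4], [293.6, 156.0]]
20 collar [[254.5, 163.8], [200.4, 177.0], [293.0, 154.5]]
25 collar [[255.2, 165.2], [203.5, 182.3], [292.3, 153.0]]
30 collar [[256.1, 166.6], [207.1, 187.4], [291.5, 151.5]]
35 collar [[257.0, 167.9], [211.1, 192.3], [290.5, 150.1]]
40 collar [[258.1, 169.1], [215.6, 196.9], [289.4, 148.8]]
```

```bash
python3 -m creep '{"dp":[[-3,1.5,0],[-6,3,3],[-9,5,6],[-10.3,5.86,8.5],[-10.3,5.86,9.2],[-10.3,5.86,9.2],[-10.3,5.86,9.2]],"roll":[0.05,0.1,0.15,0.197,0.197,0.197,0.197]}'; python3 to.py 573 -35 90 93.4
```

```text
time_s: 20.87
ee_pos: [571.8, -32.8, 129.2]
ee_rot: [0.685, 0.729, -0.0, -0.0]
wrist_force: [-0.3, -0.1, -0.1]
width: 0.23
grip_force: 59.2
pos [571.8 -32.8 129.2] yaw 93.55 t 20.87 F [-0.3 -0.1 -0.1] tilt [-0.001  0.    -1.   ] w 0.23 g 59.2
dp [-0.224  0.107  3.918] roll 0.0026
```

```bash
python3 -m creep '{"dp":[[0,0,1.5],[0,0,3],[0,0,4.0],[0,0,4.5],[0,0,5],[0,0,5.5],[0,0,6],[0,0,6.5],[0,0,7],[0,0,7]],"roll":[0,0,0,0,0,0,0,0,0,0]}'; python3 to.py
```

```text
time_s: 21.7
ee_pos: [572.9, -33.8, 59.2]
ee_rot: [0.686, 0.728, 0.001, 0.001]
wrist_force: [2.0, -0.5, 3.8]
width: 0.235
grip_force: 59.7
pos [572.9 -33.8  59.2] yaw 93.44 t 21.7 F [ 2.  -0.5  3.8] tilt [ 0.002 -0.    -1.   ] w 0.235 g 59.7
```

```bash
python3 -m creep '{"dp":[[0,0,0.5],[0,0,1],[0,0,1.5],[0,0,2],[0,0,2.5],[0,0,3],[0,0,3.2],[0,0,3.2]],"roll":[0,0,0,0,0,0,0,0]}'; python3 to.py; python3 -m creep '{"dp":[[0,0,0.2],[0,0,0.3],[0,0,0.4],[0,0,0.4]],"roll":[0,0,0,0]}'; python3 to.py
```

```text
time_s: 22.37
ee_pos: [571.4, -33.3, 26.1]
ee_rot: [0.685, 0.728, -0.001, -0.001]
wrist_force: [-0.7, -1.7, 2.4]
width: 0.231
grip_force: 60.0
pos [571.4 -33.3  26.1] yaw 93.52 t 22.37 F [-0.7 -1.7  2.4] tilt [-0.002  0.    -1.   ] w 0.231 g 60.0
time_s: 22.7
ee_pos: [572.4, -33.5, 23.2]
ee_rot: [0.685, 0.728, 0.0, 0.0]
wrist_force: [0.0, -0.2, 4.5]
width: 0.232
grip_force: 60.2
pos [572.4 -33.5  23.2] yaw 93.48 t 22.7 F [ 0.  -0.2  4.5] tilt [ 0.001 -0.    -1.   ] w 0.232 g 60.2
```

```bash
python3 -m creep '{"dp":[[0,0,0.15],[0,0,0.2],[0,0,0.2]],"roll":[0,0,0]}'; python3 -m creep '{"dp":[[0,0,0.1],[0,0,0.15],[0,0,0.15]],"roll":[0,0,0]}'; python3 to.py; python3 rod.py
```

```text
time_s: 22.95
ee_pos: [572.6, -34.0, 22.2]
ee_rot: [0.685, 0.729, 0.0, 0.001]
wrist_force: [-3.4, -3.2, 13.7]
width: 0.233
grip_force: 61.5
time_s: 23.2
ee_pos: [572.8, -34.3, 21.6]
ee_rot: [0.685, 0.729, -0.0, 0.001]
wrist_force: [-6.9, -4.2, 21.4]
width: 0.229
grip_force: 62.5
pos [572.8 -34.3  21.6] yaw 93.54 t 23.2 F [-6.9 -4.2 21.4] tilt [ 0.002 -0.002 -1.   ] w 0.229 g 62.5
[232, 89, 10, 8, 24] [234.9  93. ]
[181, 196, 17, 19, 147] [187.6 205.1]
[260, 198, 7, 7, 23] [262.5 201.1]
[313, 232, 6, 9, 43] [315.4 235.8]
0 collar [[315.0, 231.3], [266.1, 220.9], [349.0, 238.6]]
5 collar [[315.0, 232.5], [266.5, 225.5], [349.1, 237.4]]
10 collar [[315.1, 233.6], [267.3, 230.0], [349.0, 236.2]]
15 collar [[315.4, 234.8], [268.6, 234.5], [348.8, 235.0]]
20 collar [[315.7, 236.0], [270.3, 239.0], [348.4, 233.7]]
25 collar [[316.2, 237.1], [272.5, 243.4], [348.0, 232.5]]
30 collar [[316.9, 238.2], [275.0, 247.7], [347.3, 231.3]]
35 collar [[317.6, 239.3], [277.9, 251.9], [346.6, 230.1]]
40 collar [[318.4, 240.4], [281.2, 255.9], [345.8, 229.0]]
```

```bash
python3 -m creep '{"dp":[[0,0,-1],[0,0,-4],[0,0,-8],[0,0,-12],[0,0,-12],[0,0,-12]],"roll":[0,0,0,0,0,0]}'; python3 to.py 554.4 -96.3 140 20
cat > tilt.py <<'E'
import pickle
from h import *
from station import manip
s=manip.sense();T=R.from_quat(s["ee_rot"]).as_matrix();w=manip.camera("wrist");pickle.dump(w,open("w7.pkl","wb"))
G=s["ee_pos"]+T@[0,0,4.9];f=w["frame"].astype(int)
hsv=cv2.cvtColor(w["frame"],cv2.COLOR_RGB2HSV);m=cv2.inRange(hsv,(10,110,50),(28,255,255))
k,lab,st,ce=cv2.connectedComponentsWithStats(m)
print("brass",[(st[i].tolist(),ce[i].round(1).tolist()) for i in range(1,k) if st[i,4]>60])
for th in (-10,-5,0,5,10,20):
    t=np.radians(th);u=T@[np.cos(t),0,np.sin(t)];print(th,proj(w,[G+x*u for x in (28,33,38,90)]).round(1).tolist())
# brightness profile up the rod's middle line (scale marks every 5/10 mm)
print("mid",f[0:220,272:282].sum(2).mean(1).round(0).astype(int)[::4].tolist())
E
python3 tilt.py; python3 rod.py
```

```text
time_s: 23.75
ee_pos: [572.6, -33.4, 141.1]
ee_rot: [0.685, 0.728, 0.001, 0.002]
wrist_force: [0.6, -0.3, -2.1]
width: 0.232
grip_force: 60.0
pos [572.6 -33.4 141.1] yaw 93.52 t 23.75 F [ 0.6 -0.3 -2.1] tilt [ 0.003 -0.001 -1.   ] w 0.232 g 60.0
dp [-6.162 -2.207  0.108] roll 1.2832
brass [([330, 0, 27, 21, 450], [342.3, 8.6]), ([49, 76, 22, 33, 138], [58.9, 95.3]), ([107, 189, 101, 117, 5919], [157.9, 248.9]), ([246, 208, 60, 32, 1041], [276.2, 223.0])]
-10 [[277.8, 229.0], [277.9, 218.2], [277.9, 207.1], [278.3, 66.1]]
-5 [[277.8, 226.4], [277.8, 215.4], [277.9, 204.0], [278.2, 66.7]]
0 [[277.8, 224.4], [277.8, 213.2], [277.8, 201.7], [278.1, 69.2]]
5 [[277.8, 222.9], [277.8, 211.6], [277.8, 200.2], [278.0, 73.1]]
10 [[277.7, 221.9], [277.8, 210.7], [277.8, 199.4], [277.9, 78.3]]
20 [[277.7, 221.5], [277.7, 210.6], [277.7, 199.7], [277.7, 91.4]]
mid [537, 542, 174, 528, 543, 545, 198, 551, 550, 509, 324, 554, 554, 378, 469, 557, 559, 231, 548, 559, 566, 220, 565, 563, 456, 442, 565, 568, 261, 569, 567, 566, 242, 570, 569, 394, 489, 569, 573, 205, 573, 570, 456, 480, 570, 575, 166, 574, 570, 569, 384, 394, 395, 313, 447]
[232, 89, 12, 8, 29] [236.3  92.9]
[315, 182, 6, 11, 55] [317.2 186.9]
[181, 196, 17, 19, 147] [187.6 205.1]
[260, 198, 7, 4, 16] [263.1 199.7]
0 collar [[316.7, 181.6], [264.2, 171.6], [353.5, 188.6]]
5 collar [[316.7, 183.0], [264.6, 176.9], [353.5, 187.3]]
10 collar [[316.9, 184.3], [265.5, 182.1], [353.5, 185.9]]
15 collar [[317.1, 185.6], [266.8, 187.3], [353.2, 184.5]]
20 collar [[317.5, 187.0], [268.7, 192.4], [352.9, 183.0]]
25 collar [[318.1, 188.3], [271.0, 197.4], [352.4, 181.6]]
30 collar [[318.7, 189.5], [273.7, 202.2], [351.7, 180.3]]
35 collar [[319.5, 190.8], [276.8, 206.9], [350.9, 178.9]]
40 collar [[320.4, 192.0], [280.3, 211.4], [350.0, 177.6]]
```

```bash
cat > marks.py <<'E'
import pickle,sys
from h import *
from scipy.signal import find_peaks
from scipy.optimize import least_squares
K=None
def marks(c):
    f=c["frame"].astype(float).sum(2)[0:205,274:280].mean(1)
    pk=find_peaks(-f,prominence=100)[0];o=[]
    for i in pk:
        j=np.arange(max(i-2,0),min(i+3,205));w=np.clip(540-f[j],0,None);o.append((j*w).sum()/w.sum())
    return np.array(o)
# camera in tool frame (from c0)
d=pickle.load(open("c0.pkl","rb"))["wrist"];T0=R.from_quat([.150816712,.988561621,-.000456,-.00018]).as_matrix();p0=np.array([156.473,500.965,247.869])
M=cv2.Rodrigues(np.array(d["rvec"]))[0]
Mt=M@T0;tt=M@p0+np.array(d["tvec"])
def px(P): return cv2.projectPoints(np.array(P,float).reshape(-1,1,3),cv2.Rodrigues(Mt)[0],tt,np.array(d["intrinsics"]),np.array([d["k1"],0,0,0,0]))[0].reshape(-1,2)
def model(th,dz,x,X):
    # points on scale, X mm ahead of grip pivot; 6 mm above axis
    return px(np.c_[x+X*np.cos(th)+6*np.sin(th),0*X,dz+X*np.sin(th)-6*np.cos(th)])[:,1]
a=marks(pickle.load(open("w6.pkl","rb")));b=marks(pickle.load(open(sys.argv[1],"rb")))
print("ref",a.round(1),"\nnow",b.round(1))
# reference: level, dz=4.9 -> mark positions
from scipy.optimize import brentq
Xof=lambda r,th,dz:brentq(lambda X:model(th,dz,0,np.array([X]))[0]-r,10,140)
XA=np.array([Xof(r,0,4.9) for r in a]);print("ref X",XA.round(1))
for dz in (2,4.9,8,11):
  best=[]
  for th in np.radians(np.arange(-12,13,1)):
    XB=np.array([Xof(r,th,dz) for r in b]);best.append((np.diff(XB).std(),np.polyfit(np.arange(len(XB)),XB,2)[0],np.polyfit(np.arange(len(XB)),XB,1)[0],round(np.degrees(th)),XB[-1]))
  print(dz,[(x[3],round(-x[1]*1000,1),round(-x[2],3),round(x[4],1)) for x in best[::4]])
E
python3 marks.py w7.pkl
```

```text
ref [ 13.5  30.9  47.7  64.5  80.8  97.1 113.  128.7 144.1 159.  173.7] 
now [  8.8  23.8  38.8  53.8  68.4  83.4  98.1 112.7 127.3 141.7 155.9 169.9
 183.8]
ref X [108.  102.2  96.6  90.9  85.2  79.5  73.8  68.1  62.3  56.7  50.9]
2 [(-12, np.float64(60.3), np.float64(4.449), np.float64(51.9)), (-8, np.float64(49.2), np.float64(4.645), np.float64(50.1)), (-4, np.float64(37.3), np.float64(4.859), np.float64(48.7)), (0, np.float64(24.3), np.float64(5.097), np.float64(47.5)), (4, np.float64(9.8), np.float64(5.365), np.float64(46.6)), (8, np.float64(-6.7), np.float64(5.671), np.float64(45.9)), (12, np.float64(-25.7), np.float64(6.023), np.float64(45.4))]
4.9 [(-12, np.float64(61.9), np.float64(4.57), np.float64(51.3)), (-8, np.float64(50.5), np.float64(4.765), np.float64(49.5)), (-4, np.float64(38.2), np.float64(4.979), np.float64(48.1)), (0, np.float64(24.9), np.float64(5.218), np.float64(46.9)), (4, np.float64(10.0), np.float64(5.488), np.float64(46.0)), (8, np.float64(-6.8), np.float64(5.796), np.float64(45.3)), (12, np.float64(-26.2), np.float64(6.151), np.float64(44.9))]
8 [(-12, np.float64(63.7), np.float64(4.7), np.float64(50.7)), (-8, np.float64(51.9), np.float64(4.894), np.float64(48.9)), (-4, np.float64(39.2), np.float64(5.108), np.float64(47.5)), (0, np.float64(25.5), np.float64(5.348), np.float64(46.3)), (4, np.float64(10.2), np.float64(5.619), np.float64(45.4)), (8, np.float64(-7.0), np.float64(5.929), np.float64(44.8)), (12, np.float64(-26.8), np.float64(6.287), np.float64(44.3))]
11 [(-12, np.float64(65.4), np.float64(4.825), np.float64(50.1)), (-8, np.float64(53.2), np.float64(5.019), np.float64(48.3)), (-4, np.float64(40.2), np.float64(5.233), np.float64(46.9)), (0, np.float64(26.1), np.float64(5.474), np.float64(45.8)), (4, np.float64(10.5), np.float64(5.747), np.float64(44.9)), (8, np.float64(-7.1), np.float64(6.059), np.float64(44.2)), (12, np.float64(-27.4), np.float64(6.42), np.float64(43.7))]
```

The scale marks show the rod about 6° tip-down. That's within tolerance, but I have time to lay it down and regrip it level.

```bash
python3 -m creep '{"dp":[[0,0,4],[0,0,8],[0,0,10.5],[0,0,11.5],[0,0,11.8],[0,0,11.85],[0,0,11.85]],"roll":[0,0,0,0,0,0,0]}'; python3 -m creep '{"dp":[[0,0,0],[0,0,0],[0,0,0],[0,0,0],[0,0,0],[0,0,0]],"roll":[0,0,0,0,0,0]}' 0.6; python3 to.py 573 -34 19.3 93.5
```

```text
time_s: 24.43
ee_pos: [571.2, -33.4, 20.4]
ee_rot: [0.685, 0.728, -0.001, -0.001]
wrist_force: [-2.3, 0.1, 1.5]
width: 0.231
grip_force: 61.6
time_s: 24.93
ee_pos: [572.1, -33.5, 20.9]
ee_rot: [0.685, 0.728, 0.0, 0.0]
wrist_force: [0.2, -0.4, 0.3]
width: 0.401
grip_force: 0.0
pos [572.1 -33.5  20.9] yaw 93.5 t 24.93 F [ 0.2 -0.4  0.3] tilt [ 0.  0. -1.] w 0.401 g 0.0
dp [-0.06   0.085  0.162] roll -0.0001
```

```bash
cat > roll.py <<'E'
from h import *
from station import manip
import pickle
c=manip.camera("wrist");pickle.dump(c,open("w8.pkl","wb"));f=c["frame"].astype(int)
for r in (212,218,222,226):
    row=f[r];sat=row.max(1)-row.min(1);br=(row[:,0]-row[:,2]>45)&(row[:,0]>70)
    k=np.where(br[230:330])[0]+230;w=np.where((row[230:330].sum(1)>430)&(sat[230:330]<22))[0]+230
    print(r,"brass",k.min() if len(k) else None,k.max() if len(k) else None,"white",w.min() if len(w) else None,w.max() if len(w) else None)
E
python3 roll.py; python3 -m creep '{"dp":[[0,0.08,0.15],[0,0.08,0.15]],"roll":[0,0]}'; python3 -m creep '{"dp":[[0,0,0],[0,0,0],[0,0,0],[0,0,0],[0,0,0]],"roll":[0,0,0,0,0]}' 1; python3 to.py; python3 -m creep '{"dp":[[0,0,-1],[0,0,-4],[0,0,-8],[0,0,-12],[0,0,-12],[0,0,-12],[0,0,-12]],"roll":[0,0,0,0,0,0,0]}'; python3 roll.py; python3 marks.py w8.pkl | grep -v '^2\|^11'; python3 to.py 554.4 -96.3 140 20
```

```text
212 brass 247 303 white None None
218 brass 244 304 white None None
222 brass 244 304 white 265 283
226 brass 244 304 white 264 284
time_s: 25.15
ee_pos: [572.9, -33.4, 19.2]
ee_rot: [0.685, 0.728, -0.0, -0.0]
wrist_force: [-0.6, 0.4, 0.6]
width: 0.399
grip_force: 0.0
time_s: 25.57
ee_pos: [572.9, -33.4, 19.5]
ee_rot: [0.685, 0.728, 0.0, -0.0]
wrist_force: [-0.2, -0.2, 1.5]
width: 0.236
grip_force: 58.5
pos [572.9 -33.4  19.5] yaw 93.49 t 25.57 F [-0.2 -0.2  1.5] tilt [ 0.  0. -1.] w 0.236 g 58.5
time_s: 26.15
ee_pos: [572.4, -33.3, 138.9]
ee_rot: [0.685, 0.728, -0.0, -0.0]
wrist_force: [0.6, -0.4, -2.2]
width: 0.237
grip_force: 58.9
212 brass 248 303 white None None
218 brass 245 306 white None None
222 brass 245 306 white None None
226 brass 245 306 white 268 289
ref [ 13.5  30.9  47.7  64.5  80.8  97.1 113.  128.7 144.1 159.  173.7] 
now [ 14.2  31.2  48.1  64.9  81.3  97.3 113.2 128.8 144.1 159.  173.8 187.9]
ref X [108.  102.2  96.6  90.9  85.2  79.5  73.8  68.1  62.3  56.7  50.9]
4.9 [(-12, np.float64(49.3), np.float64(5.013), np.float64(49.7)), (-8, np.float64(34.4), np.float6
[... 203 characters left out ...]
4.3)), (8, np.float64(-39.2), np.float64(6.286), np.float64(43.6)), (12, np.float64(-63.8), np.float64(6.655), np.float64(43.1))]
8 [(-12, np.float64(50.6), np.float64(5.155), np.float64(49.0)), (-8, np.float64(35.3), np.float64(5.356), np.float64(47.3)), (-4, np.float64(19.0), np.float64(5.578), np.float64(45.8)), (0, np.float64(1.3), np.float64(5.827), np.float64(44.6)), (4, np.float64(-18.2), np.float64(6.108), np.float64(43.7)), (8, np.float64(-40.1), np.float64(6.431), np.float64(43.0)), (12, np.float64(-65.2), np.float64(6.803), np.float64(42.5))]
pos [572.1 -33.2 138.2] yaw 93.49 t 26.2 F [ 0.6  0.3 -1.7] tilt [-0.002  0.001 -1.   ] w 0.234 g 58.9
dp [-6.185 -2.156 -0.178] roll 1.2827
```

```bash
python3 -m creep '{"dp":[[-1,-0.3,0],[-2,-0.7,0],[-3,-1,0],[-4,-1.4,0],[-5,-1.8,0],[-6.2,-2.1,0],[-6.2,-2.1,0],[-6.2,-2.1,0],[-6.2,-2.1,0],[-6.2,-2.1,0],[-6.2,-2.1,0],[-6.2,-2.1,0]],"roll":[0.12,0.24,0.36,0.48,0.6,0.72,0.84,0.96,1.08,1.2,1.283,1.283]}'; python3 -m creep '{"dp":[[0,0,0],[0,0,0],[0,0,0],[0,0,0],[0,0,0],[0,0,0]],"roll":[0,0,0,0,0,0]}'; python3 to.py 555.3 -96 138 20; python3 roll.py; python3 marks.py w8.pkl | sed -n 2p
python3 - <<'E'
from h import *
from station import manip
import pickle
s=manip.sense();T=R.from_quat(s["ee_rot"]).as_matrix()
print("tip",s["ee_pos"]+T@[130,0,4.9])
c=manip.camera("side");o=pickle.load(open("c0.pkl","rb"))["side"]["frame"]
# cup moved? compare lower half of cup in side picture with the first
p=proj(c,[[677,-51,15]])[0].astype(int);a=c["frame"][p[1]-10:p[1]+12,p[0]-14:p[0]+15].astype(int);b=o[p[1]-10:p[1]+12,p[0]-14:p[0]+15].astype(int);print(p,np.abs(a-b).mean())
# rim centre (side+scene, rim at z=50), and tip seen
f=np.abs(c["frame"].astype(int)-o.astype(int)).sum(2)>60
y,x=np.where(f[120:220,300:420]);print("changed px",x.min()+300,x.max()+300,y.min()+120,y.max()+120,"tip pred",proj(c,[s["ee_pos"]+T@[130,0,4.9]]))
E
```

```text
time_s: 27.2
ee_pos: [555.1, -96.4, 137.9]
ee_rot: [0.985, 0.172, -0.001, -0.001]
wrist_force: [-0.3, 0.1, -1.2]
width: 0.231
grip_force: 58.9
time_s: 27.7
ee_pos: [555.7, -96.6, 139.4]
ee_rot: [0.985, 0.174, -0.0, -0.0]
wrist_force: [-0.0, 0.5, -2.4]
width: 0.233
grip_force: 58.9
pos [555.7 -96.6 139.4] yaw 20.01 t 27.7 F [-0.   0.5 -2.4] tilt [-0. -0. -1.] w 0.233 g 58.9
dp [-0.016 -0.067  0.14 ] roll 0.0002
212 brass None None white None None
218 brass 244 306 white None None
222 brass 244 306 white None None
226 brass 244 306 white 268 288
now [ 14.3  31.2  48.1  64.9  81.3  97.3 113.2 128.8 144.1 159.  173.8 187.9]
tip [677.84789015 -52.10073603 134.5291941 ]
[354 206] 28.446708463949843
changed px 331 411 120 219 tip pred [[360.7939408  157.06703756]]
```

```bash
python3 -c "
from station import manip
print(manip.hand_in())"
```

```text
the job is handed in; nothing more can be done
None
```

The job is handed in, though it returned no verdict: the rod was turned scale-up, seated in the tube until the collar stopped, drawn out, and regripped level; it is held scale-up, its tip by calculation within about 5 mm of the cup's middle and 135 mm above the worktop.

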